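# Put the laser filter away under the breadboard

## Robot

A 7-joint arm with a two-finger parallel gripper is mounted at the origin on the work surface. World frame = base frame: x ahead of the robot, y to its left, z up, the work surface at z = 0. Lengths are in m, angles in rad, forces in N, time in s.
With the tool pointing down it reaches from about 0.4 to 0.9 m from the base axis. Payload 5.5 kg.
Tool frame: the origin (TCP) lies midway between the tips of the shut fingers; the grasp point (between the pads) lies 19 mm behind it (manip.grip_depth is the distance from the TCP to the grasp point, in m); z points along the fingers, y is the line along which they close (so a half turn about z gives the same grasp; the last joint's range is limited). The gripper opens to 92 mm and grips with 3 to 60 N. Pads are 19 mm wide; open, the fingers measure 130 mm over their backs; the gripper's body (75 mm by 190 mm) begins 47 mm behind the grasp point.
Start: joints at [-0.962, 0.501, -0.427, 1.55, 0.221, 1.138, -0.21], TCP at [0.22, 0.612, 0.227] pointing down, gripper open.
Joint ranges: [-2.88, 2.88], [-0.31, 2.03], [-1.54, 1.56], [0.2, 2.42], [-1.41, 4.55], [0.19, 2.02], [-2.57, 2.57]. Speed limits (rad/s): [2.57, 2.57, 3.14, 3.14, 3.14, 3.14, 3.14].

## Interface

Orientations are given as a unit quaternion [x, y, z, w].
In Python, from bench import manip, effector, viewer gives the robot as it stands. Calls block until the motion is done:
- manip.move_pose(position, orientation): joint-space move of the TCP to a pose.
- manip.servo_line(position, ori=None, vel=0.15): straight line of the TCP; ori=None keeps the orientation; vel is the mean speed in m/s.
- manip.movej(angles): joint-space move.
- effector.open_jaws() and effector.close(f_grip=None): open the fingers fully, or close them until they stop; f_grip is the grip in N (None keeps the last).
- manip.sleep(seconds).
- manip.solve_ik(position, orientation): joint angles nearest the present ones, or None.
- viewer.get_image(name): name is "scene" or "side" or "wrist"; returns the picture (384x512x3 uint8, red, green, blue); there is no depth.
- viewer.get_calibration(name): a dict with "vfov" (degrees; the focal length in pixels is half the picture's height over the tangent of half this angle, whatever the lens; pixels are square), "cx", "cy" (the principal point, pixels), "eye" and "attitude" of the camera in the world. Camera axes: x right, y down, z forward; pixel columns grow to the right and rows downward; lengths in m; the calibration is good to about 2 mm. A picture is of the moment at which its call begins: read the wrist's pose just before it. get_calibration takes no time and is no camera call; for the wrist camera it gives the pose at the moment of the call.
A pose or a line that the arm cannot do raises manip.PlanningError and nothing moves.
- manip.hand_in(): hands the job in; it is judged then, once.
Readings, each from a call of its own:
- manip.current_clock(): time.
- manip.current_q(): joint angles.
- manip.current_joint_velocities(): joint speeds.
- manip.current_tau(): joint torques, N m.
- manip.current_tool_pos(): TCP position.
- manip.current_tcp_rot(): TCP orientation.
- manip.current_force(): force on the tool from outside, world axes, zero at the start.
- manip.current_wrist_torque(): the same for the moment, N m.
- manip.current_finger_gap(): finger opening in m.
- manip.current_gripper_force(): force on a finger pad.
Only numpy, scipy, OpenCV 4.12 (cv2) and the standard library are available. Lean on these libraries where they do the work, as an engineer would, in place of code of your own. Each camera call takes 0.05 s, during which the arm holds its last target. There are 200 camera calls.

## Task

Put the filter module with the green windows into the big empty rear compartment of the open blue-fronted drawer, under the jutting breadboard, standing upright on its base; do not let it drop. Then push the drawer fully shut and leave everything else on the bench where it is.

Things in the scene. Friction and masses are not known exactly. Their poses are not given: they have to be found in the camera images.
- green_filter: black filter module: block 40 (x) x 30 (y) x 34 mm high, with a round black snout (24 mm across, 8 mm long, green glass at its end) on its +x face, a small brass screw (5 mm long) on its -x face and a round green window on top; 53 mm long overall, 120 g; origin at the centre of the block's underside, z up. Grip it across the 30 mm width (its y).
- bay (a point): centre of the floor of the big empty rear compartment, 50 mm above the bench; moves with the drawer. x points the way the drawer closes, z up. Inside 74 mm (x) by 125 mm (y); white dividers 22 mm high at -x and +y, steel walls 35 mm high at +x and -y. The row before it (-x) holds only items up to 10 mm high.
- pull (a point): middle of the flat outer face of the drawer's steel pull, a ledge 120 mm wide (y), 14 mm high, 30 mm deep, 70 mm above the bench; x points the way the drawer closes. Behind it the blue front panel, 12 mm thick, its top 85 mm above the bench, its inner face 42 mm behind this point (+x) and 100 mm in front of the compartment's centre.
- board_edge (a point): middle of the lower front edge of the aluminium breadboard that juts 40 mm out over the drawer: underside 125 mm above the bench, 15 mm thick, 280 mm wide (y), equipment up to 135 mm high on it. It covers all beyond this edge (+x). With the drawer open the compartment's centre is 3 to 12 mm in front of the edge: a gripper held upright there hits the board.
- drawer (a joint): how far the drawer is pushed in, m: 0 fully open (at its stop), 0.152 fully shut; starts fully or nearly fully open; slides with light friction
- red_filter: look-alike of the green filter module, same sizes, but with red windows; stays on the bench
- tape_roll: roll of silvery tape lying flat, 96 mm across, 48 mm high, origin at the centre of its underside
- post: upright steel post, 25 mm across, on a 50 mm round foot, 91 mm high, origin under its foot
- jar: amber glass jar, 56 mm across, 70 mm high, origin under its base
- driver: red-handled screwdriver lying on the bench, 160 mm long along its x
- carton: small cardboard carton, 70 x 100 x 45 mm high, origin under its base

How it is judged:
By the outcome, as a careful person would: the job done as asked, in the order asked, and still so for the second after the job is handed in, with the robot touching nothing.
It also fails if it takes over 54 s, if anything falls off the work surface, if the arm or the gripper's body presses on something with over 40 N, if the wrist force passes 120 N, or if a joint passes its speed limit or range.

## Working session

There is one attempt and no reset: what is moved stays moved. The work goes in short steps, each a Python script; the robot and the scene stay as the last script left them, time stands still between calls to the robot, and variables do not carry over. Pictures are saved under pics/ and viewed, at most 10 in all, crops included, and the job is handed in when it is done.

```bash
ls; mkdir -p pics; python3 - <<'E'
from bench import manip, effector, viewer
import cv2
for n in ["scene","side","wrist"]:
    im=viewer.get_image(n); cv2.imwrite(f"pics/{n}0.png",im[:,:,::-1]); print(n,viewer.get_calibration(n))
print(manip.current_tcp_rot(),manip.current_clock(),manip.grip_depth)
import numpy as np
a=[cv2.imread(f"pics/{n}0.png") for n in ["scene","side","wrist"]]
E
```

```text
pics
scene {'vfov': 49.5767794061985, 'cx': 252.0859313522926, 'cy': 185.75677330407652, 'eye': array([ 1.26492131, -0.70283496,  0.73842561]), 'attitude': array([ 0.80071056,  0.36146513, -0.20180075, -0.43299194])}
side {'vfov': 46.6563107918379, 'cx': 255.98315972135123, 'cy': 188.19739490003187, 'eye': array([-0.42848204,  0.85897592,  1.04328256]), 'attitude': array([-0.34724222,  0.81653062, -0.42537553,  0.17820282])}
wrist {'vfov': 69.19105871368309, 'cx': 254.1338725600261, 'cy': 188.7811137648867, 'eye': array([0.15070092, 0.63686756, 0.38330463]), 'attitude': array([0.81037535, 0.56970653, 0.07815853, 0.11232768])}
[ 1.71997021e-01  9.85097179e-01 -7.40039453e-04 -1.59023429e-04] 0.15 0.0188
```

```bash
python3 - <<'E'
import cv2
for n in ["scene","side"]:
    cv2.imwrite(f"pics/{n}0b.png",cv2.resize(cv2.imread(f"pics/{n}0.png"),None,fx=1.5625,fy=1.5625,interpolation=cv2.INTER_CUBIC))
E
```

```text
(no output)
```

View pics/scene0b.png

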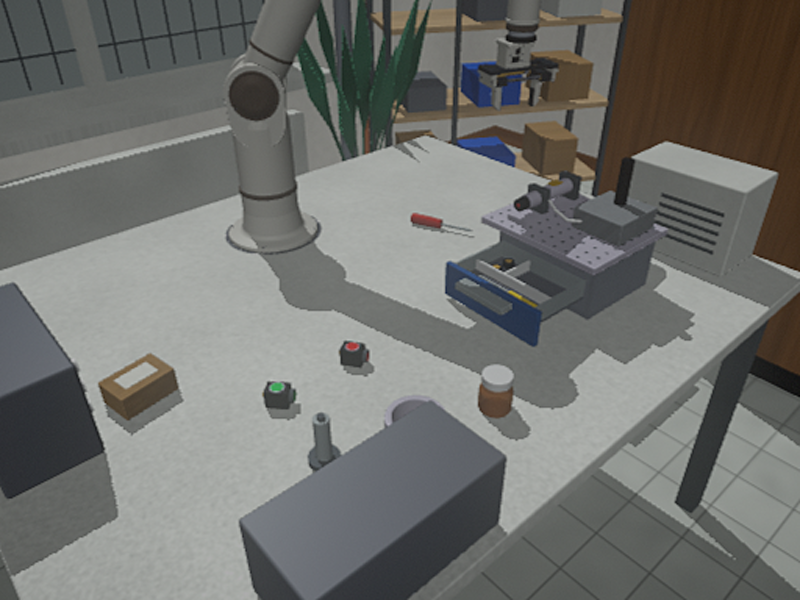

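View pics/side0b.png

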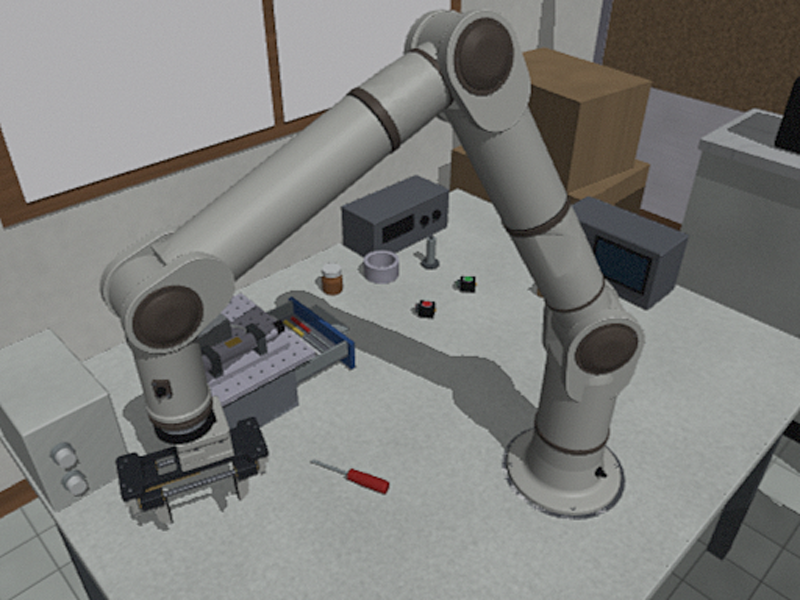

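```bash
cat > h.py <<'E'
from bench import manip, effector, viewer
import numpy as np, cv2
from scipy.spatial.transform import Rotation as R
def ray(cal,u,v):
    f=192/np.tan(np.radians(cal["vfov"])/2)
    d=np.array([(u-cal["cx"])/f,(v-cal["cy"])/f,1.])
    return np.array(cal["eye"]),R.from_quat(cal["attitude"]).apply(d)
def onz(cal,u,v,z):
    e,d=ray(cal,u,v); return e+d*(z-e[2])/d[2]
def proj(cal,p):
    f=192/np.tan(np.radians(cal["vfov"])/2)
    c=R.from_quat(cal["attitude"]).inv().apply(np.array(p)-cal["eye"]); return f*c[...,0]/c[...,2]+cal["cx"],f*c[...,1]/c[...,2]+cal["cy"]
def down(yaw): # tool z down, tool y at yaw+90deg, x at yaw
    return (R.from_euler("z",yaw)*R.from_matrix(np.diag([1,-1,-1]))).as_quat()
def save(im,name,box=None,s=1):
    if box: im=im[box[1]:box[3],box[0]:box[2]]
    cv2.imwrite(f"pics/{name}.png",cv2.resize(im[:,:,::-1],None,fx=s,fy=s,interpolation=cv2.INTER_CUBIC))
E
python3 - <<'E'
from h import *
k=1/1.5625
S=viewer.get_calibration("scene");D=viewer.get_calibration("side")
for n,u,v,z in [("blueL",447,263,.085),("blueR",540,308,.085),("green",279,387,.034),("red",352,346,.034),("jar",498,372,.07),("post",321,416,.091),("boardL",483,220,.14),("boardR",600,270,.14),("carton",138,372,.045)]:
    print(n,onz(S,u*k,v*k,z))
for n,u,v,z in [("blueR",292,302,.085),("blueL",353,347,.085),("green",468,278,.034),("red",427,303,.034),("jar",332,268,.07),("post",431,238,.091),("tape",381,258,.048)]:
    print(n,onz(D,u*k,v*k,z))
a=viewer.get_image("scene")
b=viewer.get_image("side")
save(cv2.resize(a[90:235,275:435],None,fx=5,fy=4.1) if 0 else a,"sd",(275,90,435,210),5)
A=cv2.resize(a[205:285,160:250],None,fx=4.4,fy=4.4,interpolation=cv2.INTER_CUBIC)
B=cv2.resize(b[160:240,255:345],None,fx=4.4,fy=4.4,interpolation=cv2.INTER_CUBIC)
save(np.hstack([A,B]),"filt")
E
```

```text
blueL [0.49577529 0.09837821 0.085     ]
blueR [0.71660372 0.10943342 0.085     ]
green [ 0.53362632 -0.32245729  0.034     ]
red [ 0.52737647 -0.16709488  0.034     ]
jar [ 0.77195963 -0.06349211  0.07      ]
post [ 0.68474621 -0.34230613  0.091     ]
boardL [0.48797697 0.20652047 0.14      ]
boardR [0.75891079 0.21433151 0.14      ]
carton [ 0.35762345 -0.48264297  0.045     ]
blueR [0.70189266 0.1134515  0.085     ]
blueL [0.47653985 0.11878574 0.085     ]
green [ 0.53127411 -0.3231086   0.034     ]
red [ 0.52753875 -0.16544931  0.034     ]
jar [ 0.76930157 -0.06277947  0.07      ]
post [ 0.67447552 -0.33022267  0.091     ]
tape [ 0.74375039 -0.21031825  0.048     ]
```

View pics/sd.png

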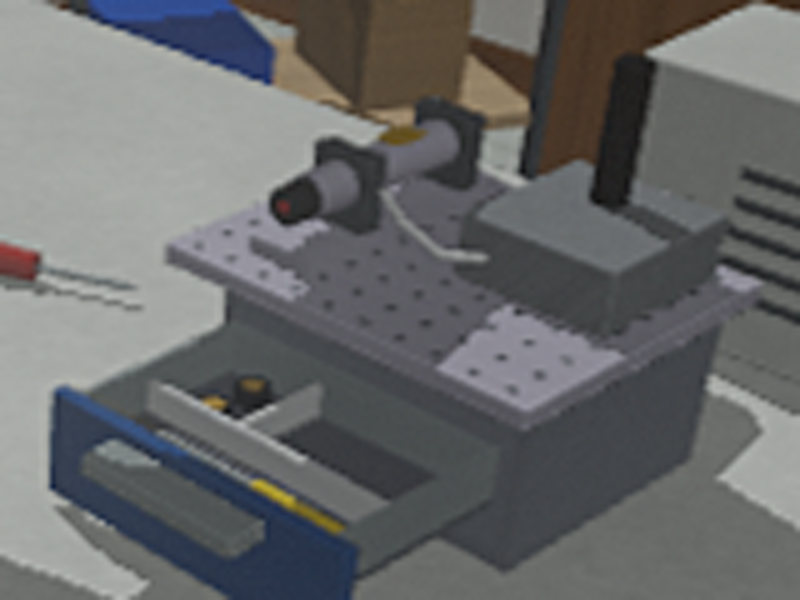

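View pics/filt.png

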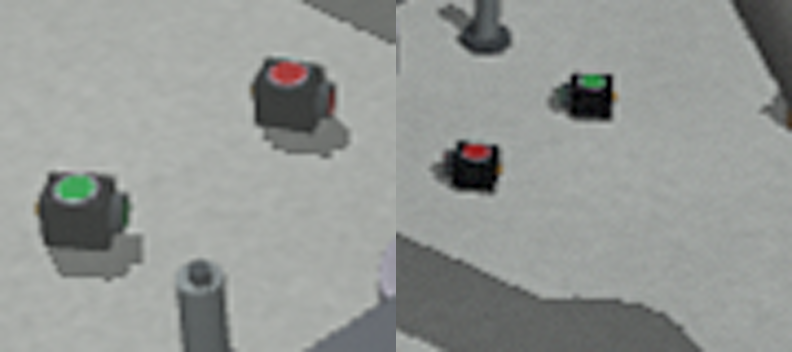

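The green filter is near (0.532, -0.322) with its snout towards +x world. The drawer closes towards about +y. Next I look with the wrist camera, first at the drawer and then at the filter.

```bash
cat >> h.py <<'E'
def tilted(yaw,th): # tool leaning back (body toward -heading) ; heading=yaw; closing line horizontal, tool x (camera) backward
    h=np.array([np.cos(yaw),np.sin(yaw),0]);Z=np.array([0,0,1.])
    z=np.sin(th)*h-np.cos(th)*Z; x=-np.cos(th)*h-np.sin(th)*Z
    return R.from_matrix(np.c_[x,np.cross(z,x),z]).as_quat()
E
python3 - <<'E'
from h import *
print(manip.current_tool_pos())
for th in (25,30,35,40):
    for yaw in (0,180): print("grasp",th,yaw,manip.solve_ik([.53,-.32,.02],tilted(np.radians(yaw),np.radians(th))))
    for y in (.2,.3): print("bay",th,manip.solve_ik([.64,y,.07],tilted(np.pi/2,np.radians(th))))
print("push",manip.solve_ik([.6,.05,.07],tilted(np.pi/2,np.radians(40))))
# look at drawer from front
q=tilted(np.pi/2,np.radians(10))
try:
    manip.move_pose([.22,.45,.36],manip.current_tcp_rot())
    manip.move_pose([.45,.02,.34],q); manip.move_pose([.63,.10,.33],q)
except Exception as e: print(e)
c=viewer.get_calibration("wrist");im=viewer.get_image("wrist");print(c,manip.current_tool_pos(),manip.current_clock())
np.save("cw1.npy",c,allow_pickle=True);cv2.imwrite("pics/w1raw.png",im[:,:,::-1]);save(im,"w1",None,1.5625)
E
```

```text
[0.22016822 0.61124726 0.22624251]
grasp 25 0 [ 1.35108787  0.79545918 -0.87969957  2.06231877  1.12295413  0.32232936
  1.27230645]
grasp 25 180 [ 0.10241632  0.97051194  0.5025969   1.3906068  -0.22029039  1.25919593
 -0.97222286]
bay 25 [-0.82639925  1.04349387  1.12594396  1.72968052 -1.40554014  1.39621998
 -2.37273419]
bay 25 [ 0.3479013   0.9268887  -0.93448796  1.64022455  0.42715908  0.73338204
  2.55083763]
grasp 30 0 [ 1.40316385  0.81338076 -0.88407532  2.11185575  1.4007575   0.22344583
  1.04376871]
grasp 30 180 [ 0.11147876  1.02530186  0.48907975  1.30515741 -0.18253031  1.36253459
 -1.0048188 ]
bay 30 [-0.67698923  0.92013706  0.90295026  1.73310342 -1.32543805  1.28741596
 -2.34858563]
bay 30 [ 0.44458384  1.00417939 -1.03349588  1.65713194  0.4716768   0.71391919
  2.56665984]
grasp 35 0 [ 1.58578628  0.98893314 -1.07639331  2.15191869  1.78772928  0.34047534
  0.81268483]
grasp 35 180 [ 0.11411833  1.08661988  0.49135037  1.21774046 -0.16087487  1.46757024
 -1.02241167]
bay 35 [-0.63503707  0.95221717  0.90288362  1.735803   -1.39971055  1.36623269
 -2.2789636 ]
b
[... 163 characters left out ...]
   0.30304749
  0.56389058]
grasp 40 180 [ 0.11514586  1.15227145  0.5023215   1.12795852 -0.14785568  1.57329667
 -1.03083784]
bay 40 [-0.46309127  0.87901326  0.679869    1.73007902 -1.33307109  1.28797961
 -2.25402022]
bay 40 [ 0.66864493  1.4216744  -1.45404853  1.676557    0.96094128  0.88583709
  2.34934937]
push [-0.36188109  0.97547337  0.90302701  1.77062403 -1.33184971  1.52315312
 -2.02366451]
the arm cannot take that pose within its joint ranges
{'vfov': 69.19105871368309, 'cx': 254.1338725600261, 'cy': 188.7811137648867, 'eye': array([0.15052229, 0.47612494, 0.51698483]), 'attitude': array([0.81039148, 0.56970208, 0.07846408, 0.11202041])} [0.21983373 0.45050224 0.35901211] 1.15
```

View pics/w1.png

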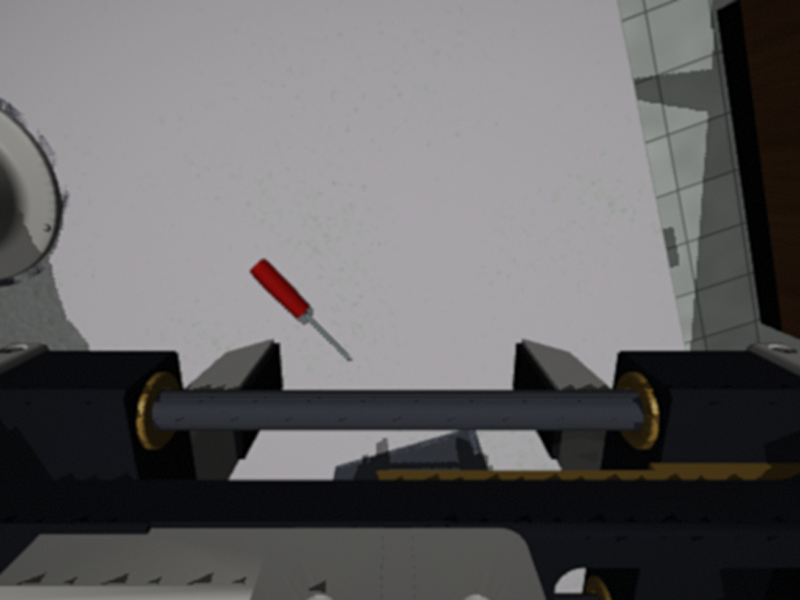

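The fingers taper to thin tips, so opening inside the bay should work. The breadboard pose failed IK, so I use tool-down views with the camera on the +x side.

```bash
python3 - <<'E'
from h import *
q=down(0)
ims=[]
for i,p in enumerate([[.54,.06,.25],[.47,-.30,.17]]):
    for k,z in enumerate([0]):
        try: manip.move_pose(p,q)
        except Exception as e: print(p,e); continue
        manip.sleep(.2)
        c=viewer.get_calibration("wrist");im=viewer.get_image("wrist")
        print(manip.current_q().round(2),manip.current_clock(),c["eye"])
        np.save(f"cw_{i}.npy",c,allow_pickle=True);save(im,f"wraw{i}");save(im,f"w{i}b",None,1.5625)
E
```

```text
[-0.21  0.25  0.05  1.81 -0.02  1.08 -1.72] 3.275 [0.61246179 0.06185825 0.40757916]
[ 0.3   0.38  0.27  1.86 -0.12  0.92 -0.94] 4.925 [ 0.54339958 -0.29779637  0.3276622 ]
```

View pics/w0b.png

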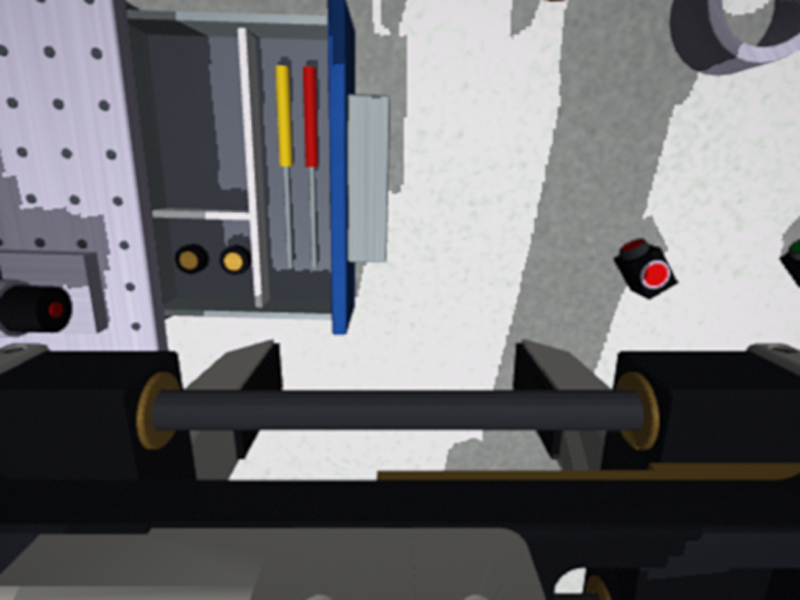

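View pics/w1b.png

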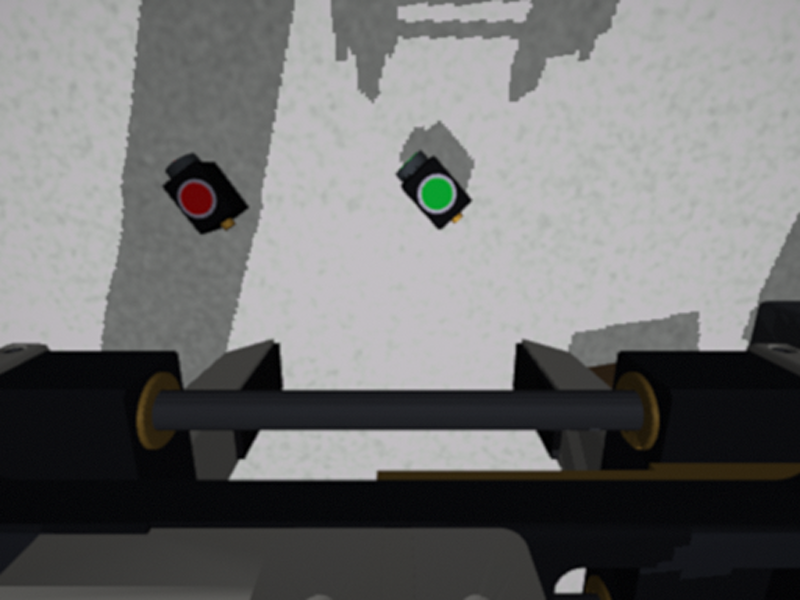

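```bash
cat > m.py <<'E'
from h import *
from scipy.optimize import minimize
k=1/1.5625
c0=np.load("cw_0.npy",allow_pickle=True).item();c1=np.load("cw_1.npy",allow_pickle=True).item()
for n,u,v,z in [("pullA",388,97,.077),("pullB",386,262,.077),("inA",330,100,.085),("inB",332,330,.085),("outA",345,100,.085),("outB",347,333,.085),
  ("divA",240,30,.072),("divB",256,303,.072),("divR_A",249,30,.072),("divR_B",264,303,.072),("ydivL",155,213,.072),("ydivR",250,217,.072),("wallrimA",210,22,.085),
  ("brdA",121,30,.125),("brdB",165,330,.125),("brdtA",115,60,.14),("redtop",655,275,.034)]:
    print(n,onz(c0,u*k,v*k,z).round(4))
im=cv2.imread("pics/wraw1.png").astype(int)
b,g,r=im[...,0],im[...,1],im[...,2]
gm=(g>r+60)&(g>b+40);gm[:,:200]=0
vs,us=np.nonzero(gm);gc=onz(c1,us.mean(),vs.mean(),.034);print("green window",len(us),us.mean(),vs.mean(),gc)
dark=np.zeros(gm.shape,np.uint8);box=np.s_[85:155,240:315]
m=(im.max(2)<75)|gm|((abs(r-g)>40)&(im.max(2)<220))|(g>r+12);dark[box]=m[box];
# include white ring round window
dark=cv2.morphologyEx(dark,cv2.MORPH_CLOSE,np.ones((5,5)))
t=np.linspace(0,2*np.pi,16)
blk=np.array([[x,y,z] for x in(-.02,.02) for y in(-.015,.015) for z in(0,.034)])
sn=np.array([[x,.012*np.cos(a),.017+.012*np.sin(a)] for x in(.02,.028) for a in t])
def render(p):
    o=np.zeros((384*4,512*4),np.uint8);Rz=R.from_euler("z",p[2])
    for P in (blk,sn):
        w=Rz.apply(P)+[p[0],p[1],0];u,v=proj(c1,w)
        cv2.fillConvexPoly(o,cv2.convexHull((np.c_[u,v]*4+1.5).round().astype(np.int32)),255)
    return cv2.resize(o,(512,384),interpolation=cv2.INTER_AREA)/255.
cost=lambda p:np.abs(render(p)-dark)[box].sum()
best=min((minimize(cost,[gc[0],gc[1],np.radians(a)],method="Nelder-Mead",options=dict(initial_simplex=np.array([gc[0],gc[1],np.radians(a)])+np.array([[0,0,0],[.004,0,0],[0,.004,0],[0,0,.2]]),xatol=1e-5,fatol=.01)) for a in (25,35,45,55)),key=lambda s:s.fun)
print(best.x,np.degrees(best.x[2]),best.fun,dark.sum())
a=im[85:155,240:315].astype(np.uint8);d=np.repeat(dark[box][...,None]*255,3,2);e=np.repeat((render(best.x)[box]*255).astype(np.uint8)[...,None],3,2)
cv2.imwrite("pics/fit.png",cv2.resize(np.hstack([a,d,e]),None,fx=3.5,fy=3.5,interpolation=cv2.INTER_NEAREST))
E
python3 m.py
```

```text
pullA [0.6629 0.0686 0.077 ]
pullB [0.5455 0.0705 0.077 ]
inA [0.6597 0.1081 0.085 ]
inB [0.4924 0.1132 0.085 ]
outA [0.6598 0.0978 0.085 ]
outB [0.4899 0.1014 0.085 ]
divA [0.7057 0.1698 0.072 ]
divB [0.5106 0.1756 0.072 ]
divR_A [0.7057 0.1636 0.072 ]
divR_B [0.5106 0.1692 0.072 ]
ydivL [0.582  0.2464 0.072 ]
ydivR [0.5792 0.1743 0.072 ]
wallrimA [0.7067 0.1848 0.085 ]
brdA [0.6908 0.2213 0.125 ]
brdB [0.507  0.2222 0.125 ]
brdtA [0.6719 0.2187 0.14  ]
redtop [ 0.5256 -0.1652  0.034 ]
green window 321 279.28660436137073 123.47352024922118 [ 0.53030735 -0.32349868  0.034     ]
[ 0.53056234 -0.32297964  0.74572439] 42.726860476201004 90.34901960784313 1312
```

View pics/fit.png

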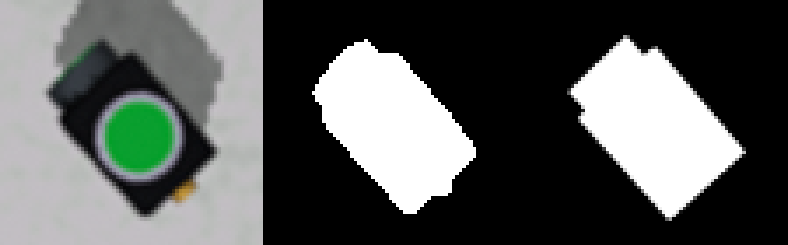

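Fit: filter at (0.5305, -0.323), yaw 42.7°. Bay is at about (0.6445, 0.209), board edge y≈0.222, drawer yaw ≈88.7°. Now a reachability check.

```bash
cat >> h.py <<'E'
F=np.array([.5305,-.3230]); FY=np.radians(42.7); BAY=np.array([.6445,.2090]); DY=np.radians(88.7)
XD=np.array([np.cos(DY),np.sin(DY)]); YD=np.array([-XD[1],XD[0]])
TH=np.radians(25); TZ=.012; TX=-.005   # TCP height over block base / offset along heading from block origin
def bay(x,y,z): # TCP for block origin at bay coords x,y and base height z
    return np.r_[BAY+XD*(x+TX)+YD*y, z+TZ]
E
python3 - <<'E'
from h import *
for th in (25,30):
  t=np.radians(th)
  for hd in (FY,FY+np.pi):
    h=np.array([np.cos(hd),np.sin(hd)])
    print(th,np.degrees(hd).round(),[ (None if (s:=manip.solve_ik(np.r_[F+TX*h,z],tilted(hd,t))) is None else s.round(2)) for z in (.15,.012)])
  for P in [(-.035,.004,.15),(-.035,.004,.08),(-.006,.004,.05)]:
    s=manip.solve_ik(bay(*P),tilted(DY,t)); print("bay",P,None if s is None else s.round(2))
for th in (40,45):
  for y in (.03,.06,.14,.213):
    s=manip.solve_ik([.604+.02*(y-.06),y,.064],tilted(DY,np.radians(th))); print("push",th,y,None if s is None else s.round(2))
E
```

```text
25 43.0 [array([ 0.24,  0.6 ,  0.7 ,  1.81, -0.94,  1.11, -2.56]), array([ 0.4 ,  0.77,  0.49,  1.84, -1.08,  0.91, -2.38])]
25 223.0 [array([ 0.15,  0.64,  0.19,  1.57,  0.29,  1.18, -0.65]), array([ 0.13,  0.83,  0.22,  1.6 ,  0.26,  0.96, -0.7 ])]
bay (-0.035, 0.004, 0.15) [-0.86  1.04  1.35  1.71 -1.39  1.6  -2.41]
bay (-0.035, 0.004, 0.08) [-0.79  0.99  1.13  1.74 -1.35  1.4  -2.37]
bay (-0.006, 0.004, 0.05) [-0.72  0.91  0.9   1.74 -1.27  1.2  -2.43]
30 43.0 [array([ 0.36,  0.59,  0.6 ,  1.81, -0.98,  1.12, -2.5 ]), array([ 0.46,  0.79,  0.46,  1.84, -1.14,  0.97, -2.29])]
30 223.0 [array([ 0.12,  0.68,  0.19,  1.53,  0.34,  1.24, -0.7 ]), array([ 0.1 ,  0.87,  0.22,  1.56,  0.32,  1.03, -0.76])]
bay (-0.035, 0.004, 0.15) [-0.75  0.89  1.13  1.72 -1.3   1.47 -2.4 ]
bay (-0.035, 0.004, 0.08) [-0.26  0.68  0.33  1.73 -0.92  0.99 -2.55]
bay (-0.006, 0.004, 0.05) [-0.28  0.72  0.29  1.73 -0.96  0.93 -2.54]
push 40 0.03 [ 0.09  0.77  0.27  1.74 -0.97  1.15 -2.21]
push 40 0.06 [ 0.05  0.76  0.25  1.77 -0.99  1.12 -2.23]
push 40 0.14 [-0.05  0.73  0.21  1.81 -1.04  1.03 -2.29]
push 40 0.213 [-0.14  0.72  0.17  1.82 -1.1   0.96 -2.35]
push 45 0.03 [ 0.14  0.81  0.25  1.72 -1.01  1.22 -2.15]
push 45 0.06 [ 0.1   0.8   0.24  1.75 -1.03  1.18 -2.17]
push 45 0.14 [ 0.    0.77  0.2   1.8  -1.1   1.1  -2.21]
push 45 0.213 [-0.09  0.76  0.16  1.82 -1.16  1.02 -2.26]
```

```bash
sed -i 's/TH=np.radians(25)/TH=np.radians(30)/' h.py; python3 - <<'E'
from h import *
h=np.array([np.cos(FY),np.sin(FY)]);q=tilted(FY,TH);p=F+TX*h
manip.move_pose(np.r_[p,.13],q)
manip.servo_line(np.r_[p,.013],q,vel=.12)
print(manip.current_force(),manip.current_tool_pos())
effector.close(30)
print("gap",manip.current_finger_gap(),manip.current_gripper_force(),manip.current_tool_pos())
manip.servo_line(np.r_[p,.13],q,vel=.12)
print("gap",manip.current_finger_gap(),manip.current_force(),manip.current_clock(),manip.current_q().round(2))
save(viewer.get_image("wrist"),"w3");save(viewer.get_image("side"),"s3");save(viewer.get_image("scene"),"c3")
a=cv2.imread("pics/w3.png")[170:300,150:360];b=cv2.imread("pics/c3.png")[130:260,120:330]
cv2.imwrite("pics/v3.png",cv2.resize(np.vstack([a,b]),None,fx=2.3,fy=2.3))
E
```

```text
[ 1.00165568 -0.41354911  0.070469  ] [ 0.52725819 -0.32693813  0.01378139]
gap 0.029706893255024448 29.99116748571396 [ 0.52685822 -0.32648744  0.01299253]
gap 0.02970236014437381 [ 0.16008091  0.40209616 -1.18573432] 9.5167 [ 0.37  0.62  0.58  1.82 -1.    1.1  -2.47]
```

View pics/v3.png

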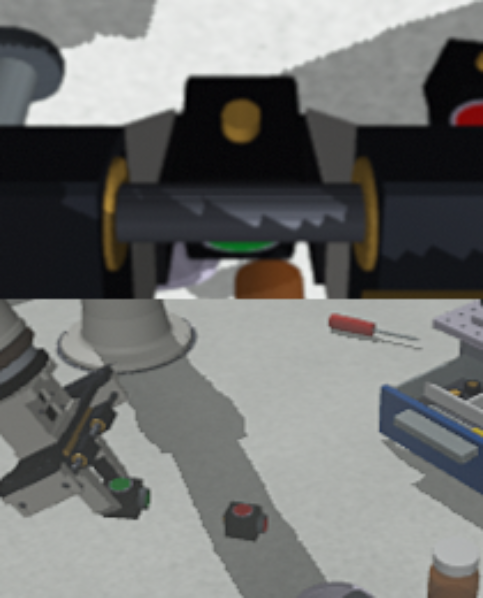

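Filter gripped squarely (gap 29.7 mm) and lifted. Next, carry it to the bay and lower it until it makes contact.

```bash
sed -i 's/TZ=.012/TZ=.013/' h.py; python3 - <<'E'
from h import *
q=tilted(DY,TH)
manip.move_pose(bay(-.10,.004,.16),q)
f0=manip.current_force(); print(f0,manip.current_q().round(2),manip.current_clock())
try:
    manip.servo_line(bay(-.042,.004,.0815),q,vel=.15)
    manip.servo_line(bay(-.006,.004,.0815),q,vel=.08)
    manip.servo_line(bay(-.006,.004,.054),q,vel=.06)
except Exception as e: print(e)
print(manip.current_force()-f0,manip.current_tool_pos(),bay(-.006,.004,.054),manip.current_clock(),manip.current_q().round(2))
save(viewer.get_image("wrist"),"w4");save(viewer.get_image("scene"),"c4")
a=cv2.resize(cv2.imread("pics/w4.png"),None,fx=1,fy=1)[60:320,100:420];b=cv2.resize(cv2.imread("pics/c4.png")[110:240,280:440],(320,260),interpolation=cv2.INTER_CUBIC)
cv2.imwrite("pics/v4.png",cv2.resize(np.hstack([a,b]),None,fx=1.25,fy=1.25))
E
```

```text
[-0.29334239  0.43503893 -1.50214643] [-0.23  0.59  0.44  1.69 -0.85  1.16 -2.57] 11.3
[ 0.28856758 -0.44724399  0.13426805] [0.64009385 0.19794878 0.06654217] [0.64025147 0.19809358 0.067     ] 13.3083 [-0.35  0.73  0.4   1.73 -1.02  0.98 -2.51]
```

View pics/v4.png

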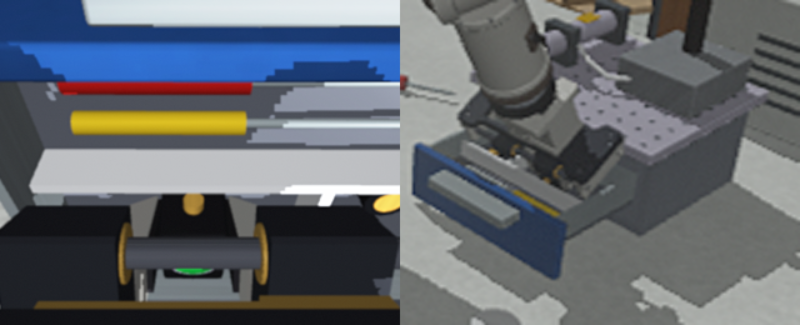

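The filter hangs over the bay with no contact, and the screw is close to the front divider. I shift it 3 mm rearward, lower it by force, then release.

```bash
python3 - <<'E'
from h import *
q=tilted(DY,TH); x=-.003
manip.servo_line(bay(x,.004,.054),q,vel=.03); manip.sleep(.2)
f0=manip.current_force(); z=.054
while z>.046:
    z-=.0007; manip.servo_line(bay(x,.004,z),q,vel=.03); manip.sleep(.05)
    d=manip.current_force()-f0
    if d[2]>2.5: break
print("z",z,d,manip.current_tool_pos())
effector.open_jaws()
print("gap",manip.current_finger_gap(),manip.current_force(),manip.current_clock())
p=bay(x,.004,z);a=R.from_quat(q).apply([0,0,1])
manip.servo_line(p-.05*a,q,vel=.08)
print(manip.current_force())
manip.servo_line(p-.09*a+[0,-.05,.05],q,vel=.15)
c=viewer.get_calibration("wrist");im=viewer.get_image("wrist");save(im,"w5")
g=im.astype(int);m=(g[...,1]>g[...,0]+50)&(g[...,1]>g[...,2]+30);v,u=np.nonzero(m)
if len(u): w=onz(c,u.mean(),v.mean(),.084);print(len(u),w,[(w[:2]-BAY)@XD,(w[:2]-BAY)@YD],np.cov(u,v).round(1))
print(manip.current_clock())
E
```

```text
z 0.049100000000000005 [-1.8733585   0.04657272  6.16212092] [0.64049871 0.20148063 0.06295876]
gap 0.09159884021461258 [11.93025838  0.38284072 -6.99922551] 17.05
[-1.00204767e-03 -1.13435784e+00  3.14049006e-01]
188 [0.63963909 0.20356788 0.084     ] [np.float64(-0.005541002441955113), np.float64(0.004736415851551159)] [[23.2 -0. ]
 [-0.   9.8]]
18.7583
```

The filter stands in the bay: its window is at the expected spot and height. Now close the fingers and push the drawer.

```bash
python3 - <<'E'
from h import *
q=tilted(DY,np.radians(40)); effector.close(20)
P=lambda s,z=.064: np.r_[np.array([.604,.0695])+XD*s,z]   # s = tip-corner(-.0073 offset) ahead of open pull face
manip.servo_line(manip.current_tool_pos()+np.array([-.02,-.09,.0]),None,vel=.2)
manip.move_pose(P(-.06,.15),q); manip.servo_line(P(-.06),q,vel=.15)
manip.sleep(.2); f0=manip.current_force()
s=-.06
manip.servo_line(P(-.02),q,vel=.1); manip.servo_line(P(.125),q,vel=.07)
print(manip.current_force()-f0,manip.current_tool_pos(),manip.current_clock())
s=.125
while s<.165:
    s+=.002; manip.servo_line(P(s),q,vel=.03); d=manip.current_force()-f0
    if -(d[:2]@XD)>12: break
print("s",s,d,manip.current_tool_pos(),manip.current_clock())
save(viewer.get_image("scene"),"c6")
E
```

```text
[ 0.78369145 -1.71885654 -0.28336723] [0.60670592 0.1943275  0.06398383] 24.8083
s 0.14500000000000002 [ -4.69571873 -14.98308088   7.8123307 ] [0.60754245 0.20888387 0.06363519] 27.3083
```

```bash
python3 - <<'E'
from h import *
q=tilted(DY,np.radians(40))
P=lambda s,z=.064: np.r_[np.array([.604,.0695])+XD*s,z]
print(manip.current_force(),manip.current_tool_pos())
s=.145
while s<.165:
    s+=.0015; manip.servo_line(P(s),q,vel=.03); manip.sleep(.1); d=manip.current_force()
    print(round(s,4),d.round(1),manip.current_tool_pos().round(4))
    if np.linalg.norm(d)>30: break
manip.servo_line(P(.08),q,vel=.1);manip.servo_line(P(-.08),q,vel=.2)
manip.servo_line(P(-.10,.2),q,vel=.2)
im=viewer.get_image("scene");save(im,"c7");C=viewer.get_calibration("scene")
g=im.astype(int)[90:260,270:440];m=(g[...,2]>g[...,0]+40)&(g[...,2]>g[...,1]+25);v,u=np.nonzero(m)
# top edge pixels of the blue panel at several columns
for c in range(u.min(),u.max(),12):
    vv=v[u==c]
    if len(vv): print(c+270,vv.min()+90,onz(C,c+270,vv.min()+90,.085).round(4))
print(manip.current_clock())
E
```

```text
[ -4.85147739 -14.64831808   8.26718878] [0.60753499 0.2088689  0.06363742]
0.1465 [ -7.7 -18.9  10.5] [0.6076 0.209  0.0636]
0.148 [ -7.9 -22.4  13.2] [0.6076 0.2092 0.0635]
0.1495 [ -9.8 -25.3  15.6] [0.6076 0.2093 0.0635]
293 90 [0.0287 0.6094 0.085 ]
305 90 [0.065  0.6487 0.085 ]
317 90 [0.1012 0.688  0.085 ]
329 100 [0.2156 0.6343 0.085 ]
365 176 [0.6853 0.241  0.085 ]
31.0833
```

```bash
python3 - <<'E'
from h import *
C=viewer.get_calibration("scene")
for n in ("scene0","c7"):
    g=cv2.imread(f"pics/{n}.png").astype(int);b,gg,r=g[...,0],g[...,1],g[...,2]
    m=((b>r*1.5)&(b>gg*1.3)&(b>40)).astype(np.uint8);m[:125]=0;m[:,:270]=0
    k,l,st,_=cv2.connectedComponentsWithStats(m);i=1+st[1:,4].argmax();v,u=np.nonzero(l==i);print(n,st[i])
    for c in np.linspace(u.min()+2,u.max()-2,6).astype(int):
        t=v[u==c].min(); print(c,t,onz(C,c,t,.085).round(4))
E
```

```text
scene0 [286 168  60  53 836]
288 168 [0.4984 0.1042 0.085 ]
299 173 [0.5417 0.1076 0.085 ]
310 179 [0.5871 0.1068 0.085 ]
321 186 [0.6339 0.102  0.085 ]
332 192 [0.6751 0.1013 0.085 ]
343 198 [0.7145 0.1007 0.085 ]
c7 [318 152  61  50 748]
320 152 [0.4957 0.2561 0.085 ]
331 159 [0.5504 0.2464 0.085 ]
342 164 [0.5941 0.247  0.085 ]
353 168 [0.6324 0.2525 0.085 ]
364 175 [0.6799 0.2435 0.085 ]
376 180 [0.7203 0.2464 0.085 ]
```

```bash
python3 - <<'E'
from h import *
manip.move_pose([.54,.0,.27],down(0)); manip.move_pose([.54,.10,.27],down(0)); manip.sleep(.3)
c=viewer.get_calibration("wrist");im=viewer.get_image("wrist");save(im,"w8")
c0=np.load("cw_0.npy",allow_pickle=True).item();i0=cv2.imread("pics/wraw0.png")[:,:,::-1]
def prof(im,c,x,z,ys):
    u,v=proj(c,np.c_[np.full_like(ys,x),ys,np.full_like(ys,z)])
    return cv2.remap(im,u.astype(np.float32)[None],v.astype(np.float32)[None],cv2.INTER_LINEAR)[0]
for nm,I,cc,ys in (("before",i0,c0,np.arange(.055,.125,.003)),("after",im,c,np.arange(.18,.26,.002))):
    print(nm)
    for y,a,b in zip(ys,prof(np.ascontiguousarray(I),cc,.604,.077,ys),prof(np.ascontiguousarray(I),cc,.66 if nm=="before" else .52,.077,ys)): print(round(y,3),a,b,"| z.125:",round((onz(cc,*[float(t) for t in proj(cc,np.array([.604,y,.077]))],.125))[1],4))
print(manip.current_clock())
E
```

```text
before
0.055 [222 225 222] [213 211 213] | z.125: 0.056
0.058 [198 201 198] [135 137 135] | z.125: 0.0586
0.061 [142 144 142] [136 138 136] | z.125: 0.0611
0.064 [140 142 140] [138 140 138] | z.125: 0.0637
0.067 [144 146 144] [128 129 129] | z.125: 0.0663
0.07 [122 129 133] [155 166 171] | z.125: 0.0688
0.073 [160 171 176] [160 171 176] | z.125: 0.0714
0.076 [160 171 176] [160 170 175] | z.125: 0.0739
0.079 [157 168 173] [162 173 177] | z.125: 0.0765
0.082 [162 172 177] [159 170 175] | z.125: 0.0791
0.085 [153 163 168] [156 166 171] | z.125: 0.0816
0.088 [160 171 176] [160 171 176] | z.125: 0.0842
0.091 [159 169 175] [160 172 177] | z.125: 0.0868
0.094 [162 173 178] [163 174 180] | z.125: 0.0893
0.097 [154 164 168] [78 84 89] | z.125: 0.0919
0.1 [36 54 89] [ 23  61 126] | z.125: 0.0945
0.103 [ 31  76 154] [ 33  78 155] | z.125: 0.097
0.106 [ 31  78 156] [ 32  76 154] | z.125: 0.0996
0.109 [ 30  77 156] [ 32  71 142] | z.125: 0.1022
0.112 [ 62  79 116] [ 94 100 111] | z.125: 0.1047
0.115 [105 110 122] [102 107 120] | z.125: 0.1073
0.118 [105 110 122] [64 59 67] | z.125: 0.1098
0.121 [
[... 1369 characters left out ...]
6] [ 9 22 42] | z.125: 0.2138
0.234 [79 85 88] [ 9 20 42] | z.125: 0.2155
0.236 [81 88 91] [ 9 21 42] | z.125: 0.2172
0.238 [72 75 80] [ 8 21 42] | z.125: 0.2189
0.24 [60 59 67] [29 35 52] | z.125: 0.2207
0.242 [56 55 63] [55 55 64] | z.125: 0.2224
0.244 [ 97  94 108] [59 57 66] | z.125: 0.2241
0.246 [170 165 186] [101  98 112] | z.125: 0.2258
0.248 [200 195 217] [171 166 187] | z.125: 0.2276
0.25 [197 193 215] [202 197 218] | z.125: 0.2293
0.252 [193 189 211] [205 201 221] | z.125: 0.231
0.254 [195 190 212] [204 199 221] | z.125: 0.2327
0.256 [197 192 213] [206 200 221] | z.125: 0.2345
0.258 [194 189 211] [207 202 220] | z.125: 0.2362
0.26 [197 192 214] [206 201 221] | z.125: 0.2379
32.7167
```

```bash
python3 - <<'E'
from h import *
print(manip.hand_in(),manip.current_clock())
E
```

```text
the job is handed in; nothing more can be done
the job is handed in; nothing more can be done
```

I set the green filter upright in the rear compartment without dropping it, pushed the drawer against its shut stop (about 147 mm; it seems to have started about 5 mm in) and handed in at about 33 s; I did not re-check the other bench items afterwards, and the fingers briefly touched something (about 12 N sideways) as they opened in the bay.

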